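# Stroke the organiser's lids shut

## Robot

A 6-joint arm with a two-finger parallel gripper is mounted at the origin on a cart in front of the work surface, level with it; the furniture and walls round the work are solid. World frame = base frame: x ahead of the robot, y to its left, z up, the work surface at z = 0. Lengths are in m, angles in degrees, forces in N, time in s.
With the tool pointing down it reaches from about 0.25 to 0.725 m from the base axis. Payload 9.7 kg.
Tool frame: the origin (TCP) lies midway between the tips of the shut fingers; the grasp point (between the pads) lies 19 mm behind it (bot.pinch_z is the distance from the TCP to the grasp point, in m); z points along the fingers, y is the line along which they close (so a half turn about z gives the same grasp; the last joint's range is limited). The gripper opens to 85 mm and grips with 20 to 120 N. Pads are 22 mm wide; open, the fingers measure 114 mm over their backs; the gripper's body (76 mm by 85 mm) begins 54 mm behind the grasp point. The pads swing forward as they close: fully open they stand 13 mm farther back than shut.
Start: joints at [69.271, 4.979, 10.078, 95.1, 0, 90], TCP at [0.195, 0.514, 0.231] pointing down, gripper open.
Joint ranges: [-179.16, 179.16], [-48.56, 103.87], [-65.8, 70.77], [-126.05, 130.52], [-82.76, 87.17], [-180, 180]. Speed limits (degrees/s): [127.2, 127.2, 147.25, 180, 180, 180].

## Interface

Orientations are given as [roll, pitch, yaw] about the fixed x, y, z axes, in that order (R = Rz(yaw) Ry(pitch) Rx(roll)).
In Python, from workcell import sensors, camera, camera_params, ticket, bot gives the robot as it stands.
- The arm moves only by the shell command python3 -m jog 'ROWS' [FORCE]. ROWS is JSON, a list that holds one entry, the list of rows, each a list of 5 numbers: the shift along the world's x, y, z in units of 50 mm (1.0 is 50 mm), then the turn about the world's z in units of 5 degrees (1.0 is 5 degrees), then the opening, from 0 (shut) to 1 (fully open). In form: [[[tx, ty, tz, yaw, grip], ...]]. A call has 1 to 8 rows; each row shifts and turns the commanded pose from where the row before left it; what a row does not reach is not made up. A row lasts 1/10 s, in which the tool goes at most 50 mm and 8.59 degrees, less where a joint would pass 70% of its speed; a pose out of reach is approached as far as the arm can. A call is refused whole if a number of a shift passes 1 or a number of a turn 1, either way. A call with a gripper value outside its range is refused whole. The fingers move at their own pace and stop on an object; FORCE is the grip in N (left out, the last holds). Time passes only in rows, so rows that do not move let the fingers close. It gives the time, the measured TCP pose, the force, the opening and the grip force at its end, in the units of the state.
- sensors.get_obs(): the state, without advancing time (a new reading comes with each control period).
- camera(name): name is "scene" or "side" or "wrist"; returns the picture (480x640x3 uint8, blue, green, red); there is no depth.
- camera_params(name): a dict with "fx", "fy", "cx", "cy" (pixels), "T" (4x4, takes a point from camera to world coordinates); the wrist camera has in their place "tool_from_camera" (4x4, takes a point from camera to tool coordinates, whose origin is the TCP and whose axes are the flange's). Camera axes: x right, y down, z forward; pixel columns grow to the right and rows downward; lengths in m; the calibration is good to about 2 mm. A picture is of the moment at which its call begins: read the wrist's pose just before it. camera_params takes no time and is no camera call.
- ticket.job_done(): hands the job in; it is judged then, once.
The state is a dict: "time": time; "q": joint angles; "qd": joint speeds; "joint_efforts": joint torques, N m; "ee_pos": TCP position; "tcp_rot": TCP orientation; "wrist_force": force on the tool from outside, world axes, zero at the start; "torque": the same for the moment, N m; "opening": finger opening in m; "grasp_force": force on a finger pad.
Only numpy, scipy, OpenCV 4.12 (cv2) and the standard library are available. Lean on these libraries where they do the work, as an engineer would, in place of code of your own. Each camera call takes 0.05 s, during which the arm holds its last target. There are 200 camera calls.

## Task

The four green lids of the seed organiser stand ajar. Starting on its orange end block, run the fingertips lightly along the row to the far end in one stroke, without lifting off on the way, so that the lids are pressed shut one after another from the orange end. Do not pick up or shove the organiser or bend any lid further open, leave everything else where it is, and finish with the hand clear.

Things in the scene. Friction and masses are not known exactly. Their poses are not given: they have to be found in the camera images.
- organiser: seed organiser: long white plastic box, 190 x 46 x 40 mm, about 0.9 kg, loose, on rubber feet. Origin: centre of its underside; z up; x along the row, from the orange end block (-x) to the white far end (+x). The orange block spans x = -95 to -61 mm, its flat top 40 mm high; then come four 38 mm compartments with green lids lid1 to lid4. Shut lids lie level with the orange block's top.
- row_start (a point): point on the flat top of the orange end block (80 mm from the organiser's origin towards -x, 40 mm high), on the centre line of the row; the stroke starts here
- row_end (a point): point on the centre line at the far end of the row (92 mm from the origin towards +x, 40 mm high: level with the shut lids), just past the free edge of lid4
- lid1 (a joint): hinge of the first lid, next to the orange block: green flap 36 mm long, 45 mm wide, 3 mm thick. Its hinge runs across the row at organiser x = -61 mm, on the edge nearer the orange block, and its far edge (+x) stands up. Value in rad: 0 shut (top level with the orange block), larger more open; starts 0.30 to 0.55, stops at 1.2. Light friction (0.006 N m, no spring) holds it where it is left
- lid2 (a joint): hinge of the second lid: green flap 36 mm long, 45 mm wide, 3 mm thick. Its hinge runs across the row at organiser x = -23 mm, on the edge nearer the orange block, and its far edge (+x) stands up. Value in rad: 0 shut (top level with the orange block), larger more open; starts 0.30 to 0.55, stops at 1.2. Light friction (0.006 N m, no spring) holds it where it is left
- lid3 (a joint): hinge of the third lid: green flap 36 mm long, 45 mm wide, 3 mm thick. Its hinge runs across the row at organiser x = 15 mm, on the edge nearer the orange block, and its far edge (+x) stands up. Value in rad: 0 shut (top level with the orange block), larger more open; starts 0.30 to 0.55, stops at 1.2. Light friction (0.006 N m, no spring) holds it where it is left
- lid4 (a joint): hinge of the fourth lid, at the white far end: green flap 36 mm long, 45 mm wide, 3 mm thick. Its hinge runs across the row at organiser x = 53 mm, on the edge nearer the orange block, and its far edge (+x) stands up. Value in rad: 0 shut (top level with the orange block), larger more open; starts 0.30 to 0.55, stops at 1.2. Light friction (0.006 N m, no spring) holds it where it is left
- saucer: flat blue plastic saucer, about 160 across, 22 high; loose, a bystander. Origin: centre of its underside, z up
- timer: round red and white wind-up kitchen timer, 66 across, 43 high; loose, a bystander. Origin: centre of its underside, z up
- tumbler: clear glass tumbler, 81 across, 92 high, standing beyond the organiser; loose, a bystander. Origin: centre of its underside, z up
- marker: white and black marker pen, 135 long (along its y), 17 thick, near the front edge of the worktop; loose, a bystander. Origin: centre of its underside
- packet: flat paper seed packet with a picture of vegetables, 115 x 85 x 10, in front of the sink; loose, a bystander. Origin: centre of its underside

How it is judged:
By the outcome, as a careful person would: the job done as asked, in the order asked, and still so for the second after the job is handed in, with the robot touching nothing.
It also fails if it takes over 38 s, if anything falls off the work surface, if the arm or the gripper's body presses on something with over 40 N, if the wrist force passes 120 N, or if a joint passes its speed limit or range.

## Working session

There is one attempt and no reset: what is moved stays moved. The work goes in short steps, Python scripts to look and compute and a shell command to move; the robot and the scene stay as the last step left them, time stands still between calls to the robot, and variables do not carry over. Pictures are saved under pics/ and viewed, at most 10 in all, crops included, and the job is handed in when it is done.

```bash
mkdir -p pics; python3 - <<'E'
from workcell import sensors, camera, camera_params
import cv2,numpy as np
for n in("scene","side","wrist"):
    im=camera(n); cv2.imwrite(f"pics/{n}0.png",im)
    p=camera_params(n); print(n,{k:np.round(v,3).tolist() for k,v in p.items()})
o=sensors.get_obs(); print({k:np.round(v,3).tolist() for k,v in o.items()})
E
```

```text
scene {'fx': 591.354, 'fy': 591.354, 'cx': 319.254, 'cy': 256.87, 'T': [[0.761, -0.365, 0.536, -0.176], [-0.649, -0.415, 0.638, -0.873], [-0.011, -0.833, -0.553, 0.841], [0.0, 0.0, 0.0, 1.0]]}
side {'fx': 508.747, 'fy': 508.747, 'cx': 321.809, 'cy': 230.779, 'T': [[-0.999, 0.027, -0.038, 0.634], [0.045, 0.345, -0.938, 1.053], [-0.012, -0.938, -0.345, 0.429], [0.0, 0.0, 0.0, 1.0]]}
wrist {'fx': 428.169, 'fy': 428.169, 'cx': 318.743, 'cy': 239.646, 'tool_from_camera': [[0.0, -0.962, -0.274, 0.07], [1.0, 0.0, 0.0, -0.001], [-0.0, -0.274, 0.962, -0.142], [0.0, 0.0, 0.0, 1.0]]}
{'time': 0.15, 'q': [69.271, 5.006, 10.046, 95.1, -0.001, 90.001], 'qd': [0.04, -0.05, 0.17, 0.065, -0.054, 0.085], 'joint_efforts': [0.001, -52.076, 46.504, 0.014, 0.0, -0.0], 'ee_pos': [0.195, 0.514, 0.231], 'tcp_rot': [-179.94, 0.001, 159.27], 'wrist_force': [-0.162, -0.387, 0.431], 'torque': [-0.018, -0.072, 0.035], 'grasp_force': 0.0, 'opening': 0.085}
```

View pics/scene0.png

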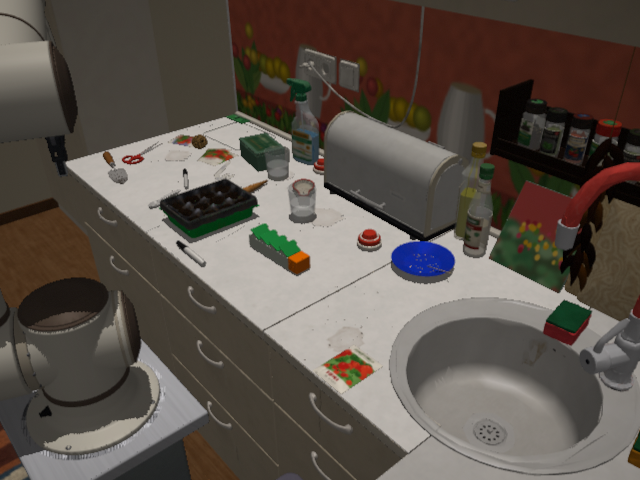

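View pics/wrist0.png

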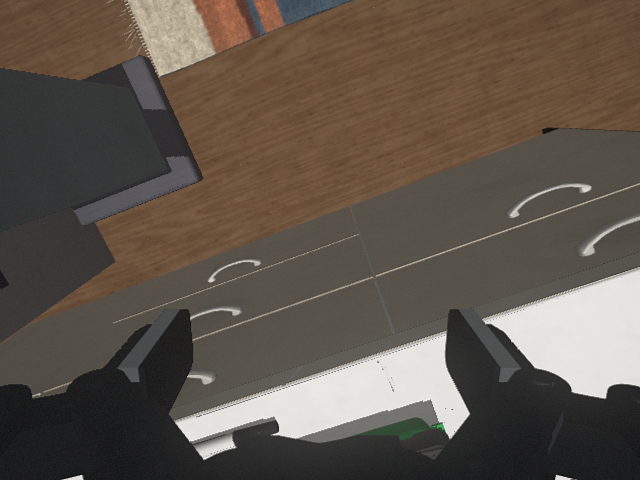

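View pics/side0.png

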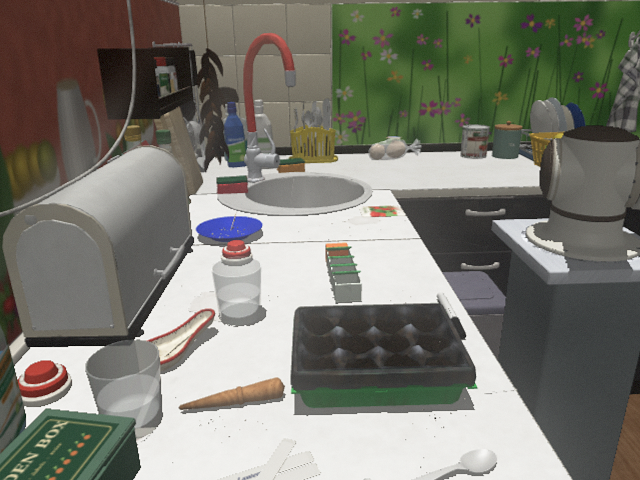

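The scene view shows the organiser with its orange end near (298,262) and its far end near (258,235). The side view shows it from (337,245), orange, to (347,297), far end. I'll enlarge both and measure.

```bash
python3 - <<'E'
import cv2,numpy as np
a=cv2.imread("pics/scene0.png")[215:280,240:320]; b=cv2.imread("pics/side0.png")[235:310,310:380]
a=cv2.resize(a,(400*1,325),interpolation=cv2.INTER_CUBIC); b=cv2.resize(b,(390,418),interpolation=cv2.INTER_CUBIC)
c=np.zeros((418,790,3),np.uint8); c[:325,:400]=a; c[:,400:]=b; cv2.imwrite("pics/crop0.png",c)
E
cat > h.py <<'E'
import numpy as np
from workcell import camera_params, sensors
from scipy.spatial.transform import Rotation as R
def camT(n):
    p=camera_params(n)
    if n!="wrist": return p,np.array(p["T"])
    o=sensors.get_obs(); T=np.eye(4); T[:3,:3]=R.from_euler("xyz",o["tcp_rot"],degrees=True).as_matrix(); T[:3,3]=o["ee_pos"]
    return p,T@np.array(p["tool_from_camera"])
def pix2z(n,uv,z):
    p,T=camT(n); d=T[:3,:3]@[(uv[0]-p["cx"])/p["fx"],(uv[1]-p["cy"])/p["fy"],1]
    return T[:3,3]+d*(z-T[2,3])/d[2]
E
python3 - <<'E'
import cv2,numpy as np
from h import *
for n in("scene","side"):
    im=cv2.imread(f"pics/{n}0.png"); h=cv2.cvtColor(im,cv2.COLOR_BGR2HSV)
    x0,y0,x1,y1=(240,215,320,280) if n=="scene" else (310,235,380,310)
    m=cv2.inRange(h,(5,150,90),(20,255,255)); k=np.zeros_like(m); k[y0:y1,x0:x1]=1
    v,u=np.nonzero(m*k); print(n,len(u),u.min(),u.max(),v.min(),v.max(),u.mean(),v.mean(), pix2z(n,(u.mean(),v.mean()),.03))
E
```

```text
scene 173 288 308 251 267 297.5086705202312 257.6300578034682 [0.56815093 0.0966014  0.03      ]
side 42 326 346 244 246 335.8809523809524 244.83333333333334 [0.56455456 0.0573359  0.03      ]
```

View pics/crop0.png

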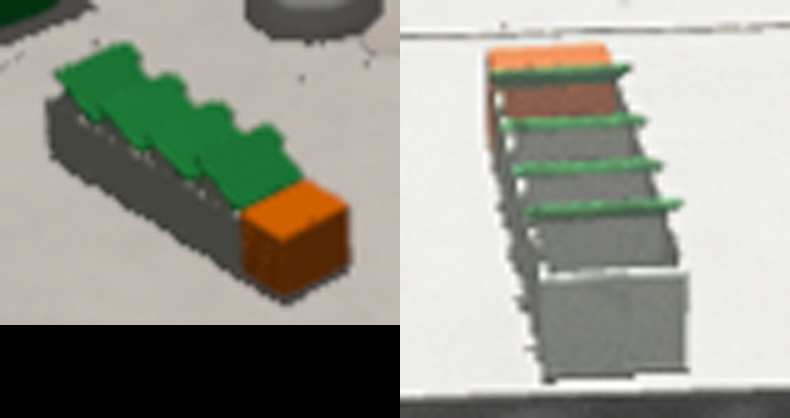

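The left crop shows the orange top quad at scene pixels (288.6,257.2), (297,263), (309.4,256.4) and (300.6,251). The right crop shows the far end's bottom edge at side pixels (335.7,303.4) to (361.7,301.8). All four lids are ajar.

```bash
python3 - <<'E'
from h import *
for uv in[(288.6,257.2),(297,263),(309.4,256.4),(300.6,251)]: print(pix2z("scene",uv,.04).round(4))
for uv in[(335.7,303.4),(361.7,301.8)]: print("far bottom",pix2z("side",uv,.0).round(4))
for uv in[(400.+0,0)]: pass
# far top edge of box
for uv in[(310+141/5.571,235+277/5.573),(310+288/5.571,235+272/5.573)]: print("far top",pix2z("side",uv,.04).round(4))
E
```

```text
[0.5438 0.1006 0.04  ]
[0.5434 0.0672 0.04  ]
[0.5843 0.0696 0.04  ]
[0.5834 0.1029 0.04  ]
far bottom [0.5792 0.2592 0.    ]
far bottom [ 0.533   0.2563 -0.    ]
far top [0.5803 0.2663 0.04  ]
far top [0.5347 0.2659 0.04  ]
```

```bash
python3 -m jog '[[[0.46,-0.52,0.05,-0.86,0],[0.46,-0.52,0.05,-0.86,0],[0.46,-0.52,0.05,-0.86,0],[0.46,-0.52,0.05,-0.86,0],[0.46,-0.52,0.05,-0.86,0],[0.46,-0.52,0.05,-0.86,0],[0.46,-0.52,0.05,-0.86,0],[0.46,-0.52,0.05,-0.86,0]]]'
python3 -m jog '[[[0.46,-0.52,0,-0.86,0],[0.46,-0.52,0,-0.86,0],[0.46,-0.52,0,-0.86,0],[0.46,-0.52,0,-0.86,0],[0.46,-0.52,0,-0.86,0],[0.46,-0.52,0,-0.86,0],[0.46,-0.52,0,-0.86,0],[0.46,-0.52,0,-0.86,0]]]'
python3 -m jog '[[[0,0,0,0,0],[0,0,0,0,0],[0,0,0,0,0]]]'
python3 - <<'E'
from h import *
from workcell import camera
import cv2
o=sensors.get_obs(); print(o["time"],o["ee_pos"],o["tcp_rot"],o["wrist_force"])
cv2.imwrite("pics/wrist1.png",camera("wrist"))
E
```

```text
time: 0.95
ee_pos: [0.3794, 0.3051, 0.2512]
tcp_rot: [-180.0, 0.0, 124.7]
wrist_force: [0.6, 0.8, -0.4]
opening: 0.0002
grasp_force: 0.0
time: 1.75
ee_pos: [0.5634, 0.0971, 0.251]
tcp_rot: [-180.0, 0.0, 90.3]
wrist_force: [0.3, 0.1, 1.0]
opening: -0.0001
grasp_force: 0.0
time: 2.05
ee_pos: [0.5622, 0.0989, 0.2512]
tcp_rot: [-180.0, -0.0, 90.5]
wrist_force: [-0.5, -0.3, -0.6]
opening: 0.0001
grasp_force: 0.0
2.05 [0.56222539 0.09888404 0.2512181 ] [-1.79974272e+02 -6.33878593e-03  9.05323083e+01] [-0.45292913 -0.26019101 -0.57661676]
```

View pics/wrist1.png

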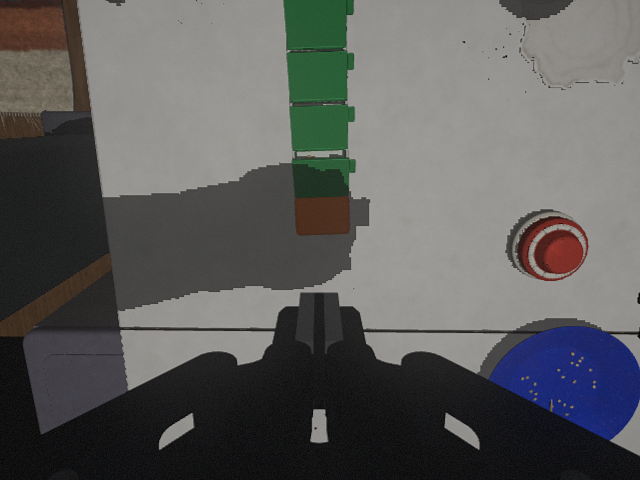

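The wrist view shows the orange top with corners near (294.5,197.5), (349,196), (349.5,233) and (297,235). The lid row runs up the image, and lid3 and lid4 sit near column 317.

```bash
python3 - <<'E'
from h import *
for uv in[(294.5,197.5),(349,196),(349.5,233),(297,235)]: print(pix2z("wrist",uv,.04).round(4))
# gap between lid3/4 edges ~ hinge lines
for uv in[(287.5,51),(348,48),(291,103),(348,101)]: print("hinge?",pix2z("wrist",uv,.04).round(4))
E
```

```text
[0.5413 0.1033 0.04  ]
[0.5868 0.105  0.04  ]
[0.5881 0.0731 0.04  ]
[0.5432 0.0708 0.04  ]
hinge? [0.5365 0.2163 0.04  ]
hinge? [0.5826 0.2189 0.04  ]
hinge? [0.5389 0.1785 0.04  ]
hinge? [0.5837 0.1805 0.04  ]
```

```bash
python3 -m jog '[[[0.06,-0.28,-0.7,0.36,0],[0,0,-0.7,0,0],[0,0,-0.7,0,0],[0,0,-0.7,0,0],[0,0,-0.7,0,0],[0,0,-0.4,0,0],[0,0,0,0,0],[0,0,0,0,0]]]'
python3 -m jog '[[[0,0,-0.05,0,0],[0,0,0,0,0],[0,0,0,0,0]]]'
```

```text
time: 2.9
ee_pos: [0.5655, 0.0851, 0.0572]
tcp_rot: [180.0, -0.0, 92.3]
wrist_force: [-1.0, 0.6, 1.0]
opening: -0.0001
grasp_force: 0.0
time: 3.2
ee_pos: [0.5662, 0.0845, 0.0548]
tcp_rot: [179.9, -0.0, 92.3]
wrist_force: [0.8, -0.5, -0.2]
opening: 0.0003
grasp_force: 0.0
```

```bash
python3 -m jog '[[[0,0,-0.1,0,0],[0,0,-0.08,0,0],[0,0,0,0,0],[0,0,0,0,0]]]'
python3 -m jog '[[[0,0,-0.04,0,0],[0,0,0,0,0],[0,0,0,0,0]]]'
python3 - <<'E'
from workcell import camera
import cv2,numpy as np
a=camera("scene")[195:285,230:330]; b=camera("side")[205:310,290:400]
c=np.zeros((385,800,3),np.uint8); c[:360,:400]=cv2.resize(a,(400,360),interpolation=2); c[:,400:]=cv2.resize(b,(400,385),interpolation=2)
cv2.imwrite("pics/crop1.png",c)
E
```

```text
time: 3.6
ee_pos: [0.5655, 0.0843, 0.0445]
tcp_rot: [-180.0, 0.0, 92.3]
wrist_force: [-0.3, -0.0, 0.2]
opening: 0.0003
grasp_force: 0.0
time: 3.9
ee_pos: [0.5656, 0.0844, 0.0428]
tcp_rot: [-180.0, 0.0, 92.3]
wrist_force: [0.3, -0.2, 0.9]
opening: -0.0004
grasp_force: 0.0
```

View pics/crop1.png

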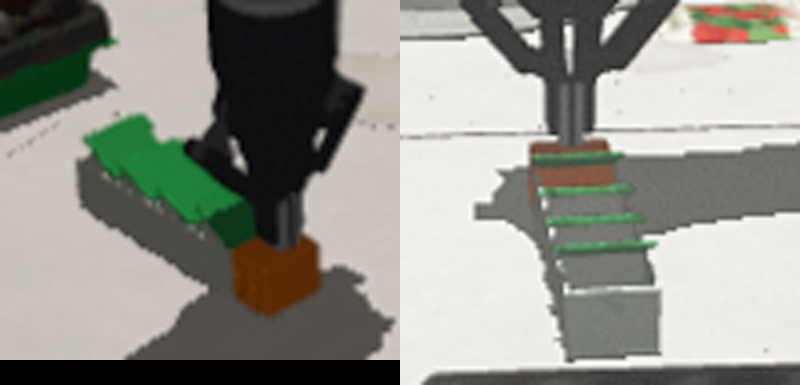

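The fingertips are centred just above the orange block at crop (287,245) and clear of lid1. Next I come down in small steps until they touch.

```bash
for i in 1; do python3 -m jog '[[[0,0,-0.02,0,0],[0,0,0,0,0],[0,0,0,0,0]]]'; done
python3 -m jog '[[[0,0,-0.02,0,0],[0,0,0,0,0],[0,0,0,0,0]]]'
```

```text
time: 4.3
ee_pos: [0.5657, 0.0844, 0.0418]
tcp_rot: [180.0, 0.0, 92.3]
wrist_force: [0.4, 0.1, 0.2]
opening: 0.0001
grasp_force: 0.0
time: 4.6
ee_pos: [0.5656, 0.0844, 0.0407]
tcp_rot: [-180.0, -0.0, 92.3]
wrist_force: [-0.5, -0.2, -0.2]
opening: -0.0002
grasp_force: 0.0
```

```bash
python3 -m jog '[[[0,0,-0.02,0,0],[0,0,0,0,0],[0,0,0,0,0]]]'
```

```text
time: 4.9
ee_pos: [0.5658, 0.0844, 0.0401]
tcp_rot: [180.0, -0.0, 92.3]
wrist_force: [0.4, -0.0, 3.1]
opening: -0.0
grasp_force: 1.4
```

```bash
python3 -m jog '[[[0,0,-0.01,0,0],[0,0,0,0,0],[0,0,0,0,0]]]'
python3 -m jog '[[[0,0.05,0,0,0],[0,0.05,0,0,0],[-0.01,0.05,0,0,0],[0,0.05,0,0,0]]]'
```

```text
time: 5.2
ee_pos: [0.5659, 0.0844, 0.04]
tcp_rot: [180.0, -0.0, 92.3]
wrist_force: [-1.7, -0.6, 6.1]
opening: -0.0001
grasp_force: 3.3
time: 5.6
ee_pos: [0.5657, 0.0939, 0.04]
tcp_rot: [179.9, 0.1, 92.2]
wrist_force: [-1.2, -3.1, 5.4]
opening: -0.0002
grasp_force: 2.9
```

```bash
python3 -m jog '[[[0,0.08,0,0,0],[-0.01,0.08,0,0,0],[0,0.08,0,0,0],[0,0.08,0,0,0],[-0.01,0.08,0,0,0],[0,0.08,0,0,0]]]'
```

```text
time: 6.2
ee_pos: [0.5647, 0.118, 0.04]
tcp_rot: [179.9, 0.1, 92.2]
wrist_force: [0.5, -2.4, 5.4]
opening: -0.0001
grasp_force: 2.8
```

```bash
python3 -m jog '[[[0,0.08,0,0,0],[-0.01,0.08,0,0,0],[0,0.08,0,0,0],[0,0.08,0,0,0],[-0.01,0.08,0,0,0],[0,0.08,0,0,0]]]'
```

```text
time: 6.8
ee_pos: [0.5637, 0.1419, 0.04]
tcp_rot: [179.9, 0.1, 92.2]
wrist_force: [0.0, -3.8, 5.5]
opening: -0.0
grasp_force: 3.0
```

```bash
python3 -m jog '[[[-0.01,0.08,0,0,0],[0,0.08,0,0,0],[-0.01,0.08,0,0,0],[0,0.08,0,0,0],[-0.01,0.08,0,0,0],[0,0.08,0,0,0]]]'
python3 - <<'E'
from workcell import camera
import cv2,numpy as np
a=camera("scene")[195:285,230:330]; b=camera("side")[205:310,290:400]
c=np.zeros((385,800,3),np.uint8); c[:360,:400]=cv2.resize(a,(400,360),interpolation=2); c[:,400:]=cv2.resize(b,(400,385),interpolation=2)
cv2.imwrite("pics/crop2.png",c)
E
```

```text
time: 7.4
ee_pos: [0.5622, 0.166, 0.04]
tcp_rot: [179.9, 0.1, 92.2]
wrist_force: [-0.6, -4.7, 5.2]
opening: 0.0
grasp_force: 2.8
```

View pics/crop2.png

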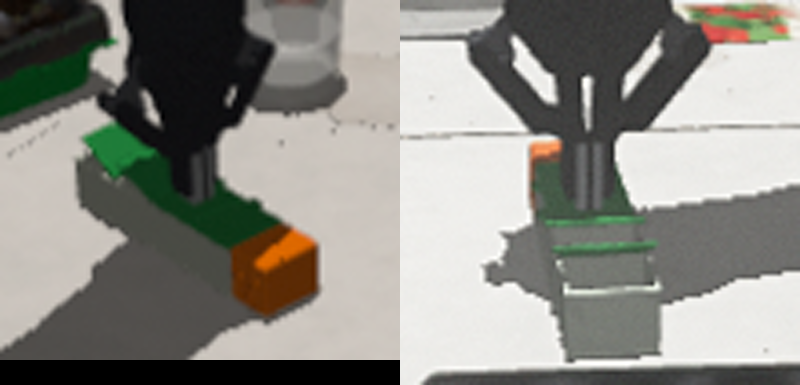

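Lids 1 and 2 are shut, and the organiser hasn't moved (the orange corner is still at crop (235,250)). Before going on I'll check the clearance to the tumbler and tray.

```bash
python3 - <<'E'
from h import *
print(pix2z("side",(238,310),0).round(3),pix2z("scene",(302,212),0).round(3),"tray near edge side",pix2z("side",(370,305),.06).round(3))
E
python3 -m jog '[[[0,0.08,0,0,0],[-0.01,0.08,0,0,0],[0,0.08,0,0,0],[-0.01,0.08,0,0,0],[0,0.08,0,0,0],[-0.01,0.08,0,0,0]]]'
```

```text
[0.749 0.272 0.   ] [0.756 0.311 0.   ] tray near edge side [0.536 0.379 0.06 ]
time: 8.1
ee_pos: [0.5608, 0.19, 0.04]
tcp_rot: [179.9, 0.1, 92.2]
wrist_force: [0.1, -3.4, 5.5]
opening: -0.0003
grasp_force: 2.9
```

Nothing is in the way: the tumbler is about 0.19 m off in x, and the tray is beyond y = 0.37.

```bash
python3 -m jog '[[[0,0.08,0,0,0],[-0.01,0.08,0,0,0],[0,0.08,0,0,0],[-0.01,0.08,0,0,0],[0,0.08,0,0,0],[-0.01,0.08,0,0,0],[0,0.08,0,0,0],[0,0.08,0,0,0]]]'
```

```text
time: 8.9
ee_pos: [0.5592, 0.2219, 0.04]
tcp_rot: [179.9, 0.1, 92.2]
wrist_force: [0.3, -3.4, 6.2]
opening: 0.0002
grasp_force: 3.1
```

```bash
python3 -m jog '[[[0,0.08,0,0,0],[-0.01,0.08,0,0,0],[0,0.08,0,0,0],[-0.01,0.08,0,0,0],[0,0.08,0,0,0],[0,0.08,0,0,0]]]'
```

```text
time: 9.5
ee_pos: [0.5581, 0.246, 0.0399]
tcp_rot: [179.9, 0.1, 92.2]
wrist_force: [-0.3, -4.6, 5.8]
opening: 0.0001
grasp_force: 2.9
```

```bash
python3 -m jog '[[[0,0.08,0,0,0],[-0.01,0.08,0,0,0],[0,0.08,0,0,0],[0,0.02,0,0,0],[0,0,0,0,0]]]'
```

```text
time: 10.0
ee_pos: [0.5576, 0.2592, 0.0399]
tcp_rot: [179.9, 0.0, 92.3]
wrist_force: [1.0, -2.9, 5.0]
opening: -0.0005
grasp_force: 2.6
```

```bash
python3 -m jog '[[[0,0,0.1,0,0],[0,0,0.3,0,0],[0,0,0.6,0,0],[0,0,0.8,0,0],[0,0,0.8,0,0],[0,0,0.6,0,0],[0,0,0,0,0],[0,0,0,0,0]]]'
python3 - <<'E'
from workcell import camera
import cv2,numpy as np
a=camera("scene")[195:285,230:330]; b=camera("side")[205:310,290:400]
c=np.zeros((385,800,3),np.uint8); c[:360,:400]=cv2.resize(a,(400,360),interpolation=2); c[:,400:]=cv2.resize(b,(400,385),interpolation=2)
cv2.imwrite("pics/crop3.png",c)
E
```

```text
time: 10.8
ee_pos: [0.5574, 0.2596, 0.2006]
tcp_rot: [179.9, -0.0, 92.3]
wrist_force: [-0.2, 0.7, -1.0]
opening: -0.0002
grasp_force: 0.0
```

View pics/crop3.png

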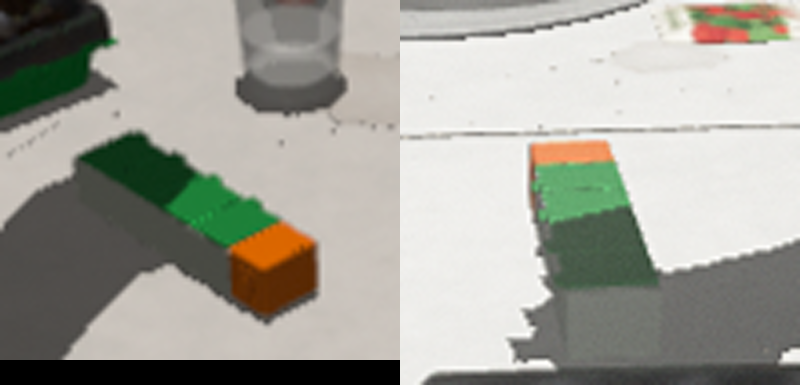

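All four lids lie flat, level with the orange top at crop (275,245). The organiser is where it was and the hand is clear.

```bash
python3 -c "
from workcell import ticket; print(ticket.job_done())"
```

```text
the job is handed in; nothing more can be done
None
```

I pressed all four lids shut in order from the orange end in one light stroke (about 6 N down); the organiser stayed in place, the hand is clear, and the job was handed in after about 11 s on the robot's clock.

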